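Index the fitting under the press and hold it pressed

TASK

Turn the six-station table by its hexagonal knob until the ridged brass hose barb (the tall fitting; the other two are low nuts) sits under the press, with every part still in its nest. Then push the press cap down 12 mm, until the dark ring on its stem reaches the top of the guide sleeve, so that the sprung pad bears on the barb. Finish while still holding the cap down there, and leave the filter, the spanner and the multitool lying where they are.

Things in the scene. Friction and masses are not known exactly. Their poses are not given: they have to be found in the camera images.
- fixture: Fixed bench fixture: round dark steel foot (196 mm across) with the six-station table; a column on its +x side (110 to 138 mm from the table's axis) bears an arm 34 mm wide over the table, with the press in a guide sleeve 36 mm across; arm and sleeve tops 115 mm above the bench. Origin: table's axis, bench height; +x points to the press axis, 70 mm away. Place and yaw vary.
- index_table (a joint): Turn of the table (disc 188 mm, top 40 mm above bench), rad, anticlockwise from above, 0 at start, 6 rad either way. Six nests (rings 31 mm inside, 40 outside, 7 high) 70 mm from its axis. Sprung detents every 60 deg (0.25 N m to leave one) pull it into the nearest when let go. Start: empty nest under the press; fittings in the nests at +60, -60, +120 deg (fixture frame, +x = 0), any order.
- knob_grip (a point): Grip point of the black hexagonal knob, on the table's axis, 130 mm above the bench. The knob is 30 mm across flats, 109 to 145 mm above the bench, on a 20 mm stem. At each detent the flats' normals point 0, 60 and 120 degrees from the fixture's +x: gripped across the flats at 60 or 120 degrees, the fingers keep clear of the press.
- plunger (a joint): Downward travel of the press plunger, m: 0 at rest, 0.018 at its stop, 0.012 wanted. A spring returns it: about 4 N to start, plus 0.4 N/mm (9 N at 12 mm), and the pad's force on top of that, in all about 14 N at 12 mm on the barb.
- cap_top (a point): Centre of the flat top of the plunger's round black cap (40 mm across, 15 mm high); at rest 150 mm above the bench, 70 mm from the table's axis; moves with the plunger. Below it is a 16 mm steel stem with a dark ring, whose lower edge stands 12 mm above the guide sleeve at rest.
- pad: Sprung rubber pad (22 mm across) under the plunger, carried by it. It meets the barb after about 6 mm of plunger travel and then yields: about 2.5 N at touch plus 0.5 N/mm. Its origin lies on the press axis at bench height at rest; its face is 77 mm above its origin.
- press_axis (a point): Fixed point on the press axis at the height of the nest floor, 40 mm above the bench: the place where the barb has to stand.
- brass_barb: Brass hose barb with rounded ridges stacked round it, 21 mm across, 31 mm high, the only tall one of the three fittings, standing loose in a nest. Origin: centre of its underside; z up.
- union_nut_a: Low pale union nut with a hole in it, 26 x 27 mm, 14 mm high, loose in one nest. Origin: centre of its underside.
- union_nut_b: The other union nut, the same: low and pale, with a hole in it, 26 x 27 mm, 14 mm high, loose in another nest. Origin: centre of its underside.
- vent_filter_0: White round vent filter, 60 mm across, 25 mm high, loose on the bench; bystander. Origin: centre of its underside.
- spanner_13: Combination spanner 159 mm long lying loose on the bench; bystander. Origin: centre of its underside.
- multitool: Folded dark multitool, 28 x 92 x 16 mm, loose on the bench; bystander. Origin: centre of its underside.

How it is judged (in metres and radians):
On the way:
1. the table is indexed: the barb stands still under the press, the press not yet pushed (horizontal distance between brass_barb and press_axis below 0.01 m and velocity of joint index_table between -0.15 and 0.15 rad/s and value of joint plunger below 0.003 m and height (world z) of brass_barb below 0.046 m), for 0.3 s.
At the end, for the whole second after the job is handed in: The barb stands upright in its nest under the press (within 10 mm of the press axis), the table at rest; the robot still holds the cap down at 12 mm of travel (9 to 15 mm) with the pad bearing on the barb with 2 to 12 N, through the last second. The two nuts are still in their nests (horizontal distance between brass_barb and press_axis below 0.01 m and velocity of joint index_table between -0.15 and 0.15 rad/s and height (world z) of brass_barb between 0.034 and 0.046 m and angle between brass_barb's own z axis and vertical below 0.2 rad and value of joint plunger between 0.009 and 0.015 m and contact force between pad and brass_barb between 2 and 12 N and contact force between any of the fingers, the arm and fixture above 4 N and height (world z) of union_nut_a between 0.034 and 0.046 m and height (world z) of union_nut_b between 0.034 and 0.046 m); the arm keeps its last pose, push and grip.
It fails at once if a fitting is lifted out of its nest (height (world z) of any of brass_barb, union_nut_a, union_nut_b above 0.055 m).
It fails at once if the filter, the spanner or the multitool is moved by more than 30 mm (distance of any of vent_filter_0, spanner_13, multitool from where it was at the start of the episode above 0.03 m).
It also fails if it takes over 54 s, if anything falls off the work surface, if the arm or the gripper's body presses on something with over 40 N, if the wrist force passes 120 N, or if a joint passes its speed limit or range.

ROBOT

A 6-joint arm with a two-finger parallel gripper is mounted at the origin on a cart in front of the work surface, level with it; the furniture and walls round the work are solid. World frame = base frame: x ahead of the robot, y to its left, z up, the work surface at z = 0. Lengths are in mm, angles in rad, forces in N, time in s.
With the tool pointing down it reaches from about 350 to 875 mm from the base axis. Payload 4.2 kg.
Tool frame: the origin (TCP) lies at the very end of the fingers, on their centre line; the grasp point (between the pads) lies 19 mm behind it; z points along the fingers, y is the line along which they close (so a half turn about z gives the same grasp; the last joint's range is limited). The gripper opens to 85 mm and grips with 20 to 120 N. Pads are 22 mm wide; open, the fingers measure 114 mm over their backs; the gripper's body (76 mm by 85 mm) begins 54 mm behind the grasp point. The pads swing forward as they close: fully open they stand 13 mm farther back than shut.
Start: joints at [0.259, 0.385, 0.008, 0, -1.194, -0.259], TCP at [624.979, 0.025, 199.812] pointing down, gripper open.
Joint ranges: [-3.14, 3.14], [-1.21, 2.06], [-1.07, 1.41], [-3.16, 2.05], [-2.99, -0.16], [-3.1, 3.1]. Speed limits (rad/s): [2.79, 2.79, 3.14, 3.14, 3.14, 3.14].

INTERFACE

Orientations are given as a unit quaternion [x, y, z, w].
In Python, from bench import arm, viewer gives the robot as it stands. The module is installed in compiled form; this text tells all that it offers.
- The arm moves only by the tool nudge_tcp, called after ">>>" as name([rows], argument=value, ...), one row to a line, values as JSON. Schema: {"type":"object","properties":{"plan":{"type":"array","items":{"type":"object","properties":{"pos":{"type":"array","items":{"type":"number"},"minItems":3,"maxItems":3},"rotvec":{"type":"array","items":{"type":"number"},"minItems":3,"maxItems":3}},"additionalProperties":false},"minItems":1,"maxItems":10},"jaw":{"type":"number"},"only":{"type":"string"},"quiet":{"type":"boolean"},"lines":{"type":"string"}},"required":["plan"],"additionalProperties":false}. plan is a list of rows, 1 to 10 of them, each an object with the fields pos (a list: dx, dy, dz in mm), rotvec (a list: a rotation vector rx, ry, rz in rad); a field left out counts as zero; each row is the pose to reach, as a shift and turn from the pose commanded when the call began, along the tool's axes at that moment; what a row does not reach only later rows make up. A row lasts 1/10 s, in which the tool goes at most 50 mm and 0.15 rad, less where a joint would pass 70% of its speed; a pose out of reach is approached as far as the arm can. jaw is the finger opening in mm, set as the call begins (left out keeps the last). The fingers move at their own pace and stop on an object; the grip force is fixed at half the most. Time passes only in rows, so rows that do not move let the fingers close. The tool returns the time, the measured TCP pose, the force, the opening and the grip force at its end. only (a regular expression) keeps the lines of the reply that match it, lines (a string "A,B") keeps lines A to B, and quiet returns only ok. Input that does not fit is refused with a message, and nothing moves.
- arm.read_state(): the state, without advancing time (a new reading comes with each control period).
- viewer.get_image(name): name is "scene" or "side" or "wrist"; returns (picture, depth): 400x640x3 uint8, blue, green, red; 400x640 float32, mm along the optical axis (not along the pixel's ray), 0 where there is no reading.
- viewer.get_calibration(name): a dict with "K" (3x3 intrinsics, pixels), "D" ([k1, k2, p1, p2, k3] as OpenCV has them; the pictures are not rectified), "rvec" (rotation vector, rad) and "tvec" (3), from world to camera coordinates, as OpenCV has them. Camera axes: x right, y down, z forward; pixel columns grow to the right and rows downward; lengths in mm; the calibration is good to about 2 mm. A picture is of the moment at which its call begins: read the wrist's pose just before it. get_calibration takes no time and is no camera call; for the wrist camera it gives the pose at the moment of the call.
- arm.job_done(): hands the job in; it is judged then, once.
The state is a dict: "clock": time; "joints": joint angles; "joint_vel": joint speeds; "joint_efforts": joint torques, N m; "position": TCP position; "ee_rot": TCP orientation; "contact_force": force on the tool from outside, world axes, zero at the start; "wrist_torque": the same for the moment, N m; "gripper_width": finger opening in mm; "grasp_force": force on a finger pad.
Only numpy, scipy, OpenCV 4.12 (cv2) and the standard library are available. Lean on these libraries where they do the work, as an engineer would, in place of code of your own. Each camera call takes 0.05 s, during which the arm holds its last target. There are 200 camera calls.

## Working session

There is one attempt and no reset: what is moved stays moved. The work goes in short steps, Python scripts to look and compute and a tool call to move; the robot and the scene stay as the last step left them, time stands still between calls to the robot, and variables do not carry over. Pictures are saved under pics/ and viewed, at most 10 in all, crops included, and the job is handed in when it is done.

```bash
mkdir -p pics
```

Create h.py:
```python
import numpy as np,cv2
from bench import arm,viewer
def cam(n):
    im,d=viewer.get_image(n);c=viewer.get_calibration(n)
    return im,d,c
def cloud(d,c):
    K=np.array(c["K"],float);D=np.array(c["D"],float)
    R=cv2.Rodrigues(np.array(c["rvec"],float))[0];t=np.array(c["tvec"],float).ravel()
    v,u=np.mgrid[:d.shape[0],:d.shape[1]]
    p=cv2.undistortPoints(np.stack([u,v],-1).reshape(-1,1,2).astype(float),K,D).reshape(*d.shape,2)
    P=np.dstack([p*d[...,None],d])
    W=(P-t)@R
    W[d<=0]=np.nan
    return W
```

Run:
```python
from h import *
s=arm.read_state();print(s)
for n in("scene","side"):
    im,d,c=cam(n);cv2.imwrite(f"pics/{n}0.png",im);np.savez(f"pics/{n}0.npz",d=d,im=im,**{k:np.array(c[k],float) for k in c if k in("K","D","rvec","tvec")})
    R=cv2.Rodrigues(np.array(c["rvec"],float))[0];print(n,-R.T@np.array(c["tvec"],float).ravel())
```

```text
{'clock': 0.0, 'joints': array([ 2.58608309e-01,  3.85574605e-01,  6.60817440e-03, -5.06581870e-04,
       -1.19400512e+00, -2.58612050e-01]), 'joint_vel': array([-0.00087175,  0.00095851, -0.00072113,  0.00035815,  0.00032322,
        0.00052002]), 'joint_efforts': array([-9.55001960e-04, -3.92286408e+01,  1.88399577e+01,  4.18616563e+00,
       -4.72148502e-03,  8.27910434e-07]), 'position': array([6.24336263e+02, 2.06509485e-02, 1.98702741e+02]), 'ee_rot': array([-0.70703894,  0.70717374,  0.00075031, -0.0008218 ]), 'contact_force': array([ 0.48410872, -0.38667785, -0.14697417]), 'wrist_torque': array([ 0.01796823,  0.03497617, -0.0427705 ]), 'grasp_force': 0.0, 'gripper_width': 85.18128476101019}
scene [193.02286818 655.28222707 625.5634057 ]
side [ 117.60171453 -602.77795498  626.6415654 ]
```

View pics/scene0.png

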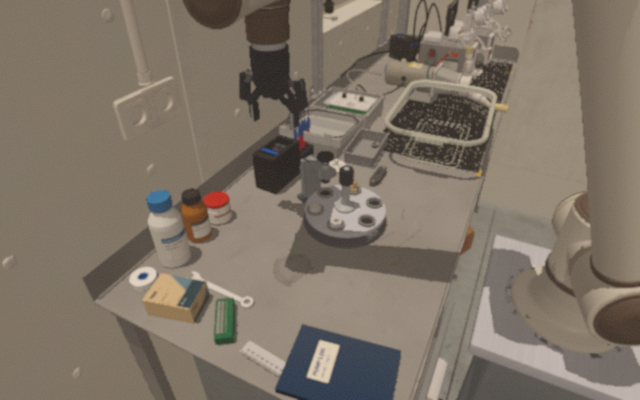

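View pics/side0.png

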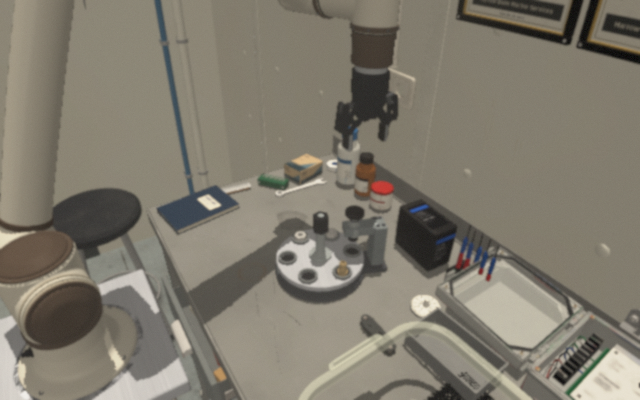

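Scene: table disc at ~(345,210), knob (346,175), press column (312,180). Side: knob (320,220), press cap (355,213), barb (342,270), nuts (300,237) and near (330,235). Now measuring from depth.

Run:
```python
from h import *
A=[]
for n,(u0,u1,v0,v1) in {"scene":(290,400,150,250),"side":(265,395,195,305)}.items():
    z=np.load(f"pics/{n}0.npz");W=cloud(z["d"],z)[v0:v1,u0:u1].reshape(-1,3);im=z["im"][v0:v1,u0:u1].reshape(-1,3)
    H=W[:,2]
    m=(abs(H-40)<5);P=W[m]
    from scipy.optimize import least_squares
    # disc: circle through outer hull
    h=cv2.convexHull(P[:,:2].astype(np.float32))[:,0]
    f=least_squares(lambda q:np.hypot(h[:,0]-q[0],h[:,1]-q[1])-q[2],[*P[:,:2].mean(0),94],loss="soft_l1",f_scale=2).x
    print(n,"disc",f,"z",np.median(H[m]))
    m=(H>138)&(H<160)&(im.max(1)<70);P=W[m]
    k,lab,st,ce=None,None,None,None
    cl=cv2.kmeans(P[:,:2].astype(np.float32),2,None,(3,50,.1),5,cv2.KMEANS_PP_CENTERS)
    for i in(0,1):
        Q=P[cl[1][:,0]==i];print(" blob",len(Q),Q.mean(0),Q.min(0),Q.max(0))
    b=im.astype(int);m=(b[:,2]-b[:,0]>45)&(H>45)&(H<85);print(" brass",m.sum(),np.median(W[m],0) if m.sum() else "", W[m].max(0) if m.sum() else "")
    m=(abs(H-115)<4);print(" sleeve/arm",m.sum(),W[m].mean(0))
```

```text
scene disc [ 538.09852402 -146.39394964  183.17518848] z 40.55373228442176
 blob 58 [476.67188963 -40.66262588 143.37642329] [465.08948966 -57.57522017 138.1369439 ] [490.82616147 -34.58767398 146.69326821]
 blob 138 [543.07163367 -71.46363793 149.00001535] [525.96844272 -91.58488054 139.88439251] [560.88144771 -57.78206775 152.74416827]
 brass 52 [ 486.16765476 -116.98739558   54.54113036] [ 493.80651119 -110.92451412   72.3424419 ]
 sleeve/arm 330 [554.34981652 -76.92072012 115.30727308]
side disc [569.02642666  -7.15849647 178.01211572] z 40.300429479954964
 blob 73 [473.94956717 -59.57215984 143.4637686 ] [463.08949943 -67.83849519 138.20132402] [491.44765402 -44.76372823 147.23236909]
 blob 192 [540.62280364 -84.1439071  149.11945703] [ 524.92929386 -100.5433135   140.86594852] [559.20681282 -63.10099546 152.12772685]
 brass 62 [ 485.83273126 -126.21366122   58.71241773] [ 498.20520963 -114.51670546   72.32416038]
 sleeve/arm 506 [557.76194762 -90.25086231 115.14655529]
```

Run:
```python
from h import *
for n in("scene","side"):
    z=np.load(f"pics/{n}0.npz");W=cloud(z["d"],z).reshape(-1,3);im=z["im"].reshape(-1,3)
    r=np.hypot(W[:,0]-477,W[:,1]+51);H=W[:,2]
    P=W[(r<108)&(abs(H-40)<4)];print(n,"disc enclosing",cv2.minEnclosingCircle(P[:,:2].astype(np.float32)))
    for nm,c,zt in(("knob",(477,-51),145),("cap",(542,-79),150)):
        Q=W[(np.hypot(W[:,0]-c[0],W[:,1]-c[1])<28)&(abs(H-zt)<3)];print(nm,len(Q),cv2.minEnclosingCircle(Q[:,:2].astype(np.float32)),np.median(Q,0))
    Q=W[(r<95)&(H>60)&(H<75)&(r>40)&(np.hypot(W[:,0]-542,W[:,1]+79)>30)];print("tall",len(Q),np.median(Q,0),Q.min(0),Q.max(0))
    for zlo in(110,):
        Q=W[(r>100)&(r<145)&(abs(H-115)<3)&(W[:,0]>540)];d=Q.mean(0)-[477,-51,0];print("column",len(Q),Q.mean(0),np.degrees(np.arctan2(d[1],d[0])))
```

```text
scene disc enclosing ((481.34918212890625, -50.736602783203125), 95.3843994140625)
knob 100 ((479.47662353515625, -50.47941207885742), 17.503856658935547) [479.19065585 -48.39401374 145.47992068]
cap 138 ((544.475341796875, -78.39726257324219), 20.674776077270508) [543.62028716 -76.0511942  150.27004202]
tall 18 [ 485.72917054 -118.87576266   68.31003852] [ 481.45056238 -127.49617565   60.96082789] [ 489.39634503 -115.77756358   72.3424419 ]
column 129 [590.1080252  -92.2889003  115.37608197] -20.054080726411527
side disc enclosing ((479.73944091796875, -51.92403030395508), 94.62774658203125)
knob 131 ((482.00634765625, -51.75291442871094), 17.714889526367188) [479.13527568 -53.72887396 145.37567083]
cap 196 ((544.3321533203125, -79.38020324707031), 20.188352584838867) [543.17755205 -80.74213137 150.23303514]
tall 51 [ 487.51220316 -124.4793405    68.37426796] [ 481.70088438 -129.76890957   60.03622139] [ 495.06527953 -115.97310188   72.32416038]
column 218 [ 586.2540902  -100.80731899  115.27669614] -24.50753865028909
```

>>> nudge_tcp([
  {"pos":[10, 29, 0], "rotvec":[0, 0, -0.13]},
  {"pos":[20, 58, 0], "rotvec":[0, 0, -0.26]},
  {"pos":[31, 87, 0], "rotvec":[0, 0, -0.39]},
  {"pos":[41, 116, 0], "rotvec":[0, 0, -0.52]},
  {"pos":[51, 145, 0], "rotvec":[0, 0, -0.64]},
  {"pos":[51, 145, 0], "rotvec":[0, 0, -0.64]},
  {"pos":[51, 145, 0], "rotvec":[0, 0, -0.64]},
  {"pos":[51, 145, 0], "rotvec":[0, 0, -0.64]},
], jaw=55)

```text
clock: 0.9
position: [480.7, -50.7, 199.8]
ee_rot: [0.894, -0.449, 0.0, -0.0]
contact_force: [-0.0, -0.6, 0.5]
gripper_width: 54.7
grasp_force: 0.0
```

```bash
python3 -c "
from h import *
im,d,c=cam('wrist');cv2.imwrite('pics/w1.png',im);s=arm.read_state();print(s['joints'],s['position'],s['ee_rot'])
W=cloud(d,c).reshape(-1,3)
for nm,c,zt in(('knob',(480,-51),145),('cap',(544,-79),150)):
    Q=W[(np.hypot(W[:,0]-c[0],W[:,1]-c[1])<28)&(abs(W[:,2]-zt)<4)];print(nm,len(Q),cv2.minEnclosingCircle(Q[:,:2].astype(np.float32)) if len(Q) else '')
"
```

```text
[ 2.31841039e-01  1.42473692e-01 -3.27369021e-01  3.68837860e-05
 -1.10098583e+00  4.07787317e-01] [480.80845908 -50.69187354 199.61328169] [ 8.93563289e-01 -4.48937243e-01 -1.78749509e-06  2.29506866e-05]
knob 1503 ((480.0938415527344, -49.51170349121094), 16.858036041259766)
cap 3027 ((544.4911499023438, -77.07394409179688), 20.03278923034668)
```

View pics/w1.png

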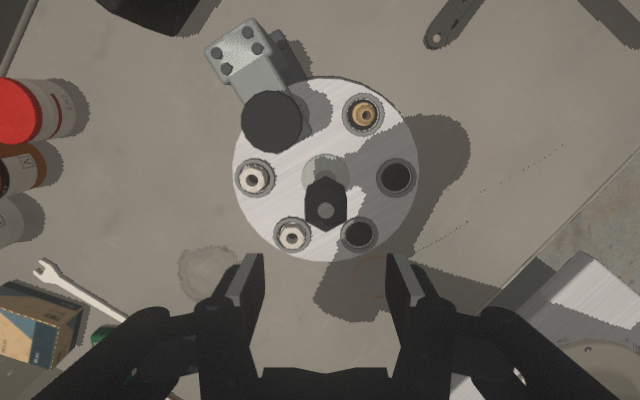

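Wrist view: barb (364,115) lies 60° clockwise of the cap (270,120); knob (326,205) with flats facing the fingers. Descend and grip.

>>> nudge_tcp([
  {"pos":[0, 0, 30]},
  {"pos":[0, 0, 60]},
  {"pos":[0, 0, 80]},
  {"pos":[0, 0, 90]},
  {"pos":[0, 0, 90]},
])

```text
clock: 1.45
position: [479.6, -51.0, 108.4]
ee_rot: [0.894, -0.449, -0.001, 0.001]
contact_force: [-0.1, 0.1, 0.9]
gripper_width: 55.1
grasp_force: 0.0
```

>>> nudge_tcp([
  {},
  {},
  {},
  {},
  {},
  {},
], jaw=20)

```text
clock: 2.05
position: [480.6, -51.2, 111.4]
ee_rot: [0.894, -0.449, 0.001, -0.0]
contact_force: [-1.2, -0.5, 5.3]
gripper_width: 26.2
grasp_force: 58.9
```

>>> nudge_tcp([
  {"rotvec":[0, 0, -0.04]},
  {"rotvec":[0, 0, -0.1]},
  {"rotvec":[0, 0, -0.16]},
  {"rotvec":[0, 0, -0.22]},
  {"rotvec":[0, 0, -0.28]},
  {"rotvec":[0, 0, -0.34]},
  {"rotvec":[0, 0, -0.4]},
  {"rotvec":[0, 0, -0.46]},
  {"rotvec":[0, 0, -0.5]},
  {"rotvec":[0, 0, -0.54]},
])

```text
clock: 3.05
position: [480.8, -51.0, 111.4]
ee_rot: [0.981, -0.194, 0.001, -0.0]
contact_force: [-1.8, -0.3, 5.3]
gripper_width: 26.5
grasp_force: 58.9
```

>>> nudge_tcp([
  {"rotvec":[0, 0, -0.05]},
  {"rotvec":[0, 0, -0.11]},
  {"rotvec":[0, 0, -0.17]},
  {"rotvec":[0, 0, -0.23]},
  {"rotvec":[0, 0, -0.29]},
  {"rotvec":[0, 0, -0.35]},
  {"rotvec":[0, 0, -0.41]},
  {"rotvec":[0, 0, -0.47]},
  {"rotvec":[0, 0, -0.507]},
  {"rotvec":[0, 0, -0.507]},
])

```text
clock: 4.05
position: [480.8, -50.8, 111.3]
ee_rot: [0.998, 0.059, 0.001, -0.0]
contact_force: [-2.7, -0.1, 5.4]
gripper_width: 26.3
grasp_force: 58.9
```

Run:
```python
from h import *
s=arm.read_state();print(s['joints'],s['wrist_torque'],s['contact_force'])
for n in("scene","side"):
    im,d,c=cam(n);cv2.imwrite(f"pics/{n}1.png",cv2.resize(im[150:310,260:400],None,fx=4,fy=4)[:600])
    W=cloud(d,c).reshape(-1,3);b=im.reshape(-1,3).astype(int);H=W[:,2]
    m=(b[:,2]-b[:,0]>40)&(H>43)&(H<80)&(np.hypot(W[:,0]-480,W[:,1]+51)<95);print(n,m.sum(),np.median(W[m],0))
```

```text
[ 2.31736074e-01  2.33959610e-01 -4.59475320e-01  3.70195001e-04
 -8.74571735e-01  1.45598825e+00] [0.11467464 0.54159793 0.0805287 ] [-2.65089694 -0.05266904  5.41448736]
scene 66 [543.70218964 -73.22072357  53.57192478]
side 47 [541.7738893  -84.00756809  54.45054636]
```

View pics/side1.png

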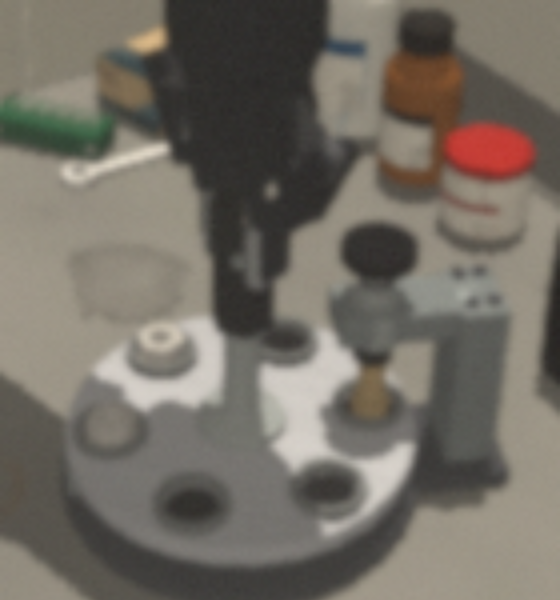

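The side crop shows the barb (370,390) directly under the press sleeve (375,310), nuts in their nests. Release and rise.

>>> nudge_tcp([
  {},
  {},
  {},
  {},
  {},
], jaw=55)

```text
clock: 4.65
position: [480.0, -51.0, 109.7]
ee_rot: [0.998, 0.058, -0.0, -0.0]
contact_force: [0.0, -0.1, 0.4]
gripper_width: 55.1
grasp_force: 0.0
```

>>> nudge_tcp([
  {"pos":[0, 0, -15]},
  {"pos":[0, 0, -35]},
  {"pos":[0, 0, -55]},
  {"pos":[0, 0, -75]},
  {"pos":[0, 0, -85]},
  {"pos":[0, 0, -85]},
  {"pos":[0, 0, -85]},
  {"pos":[0, 0, -85]},
  {"pos":[0, 0, -85]},
], jaw=0)

```text
clock: 5.55
position: [479.4, -51.0, 193.8]
ee_rot: [0.998, 0.058, -0.001, 0.0]
contact_force: [-0.5, 0.4, -0.2]
gripper_width: 0.0
grasp_force: 0.0
```

Run:
```python
from h import *
from scipy.spatial.transform import Rotation as R
s=arm.read_state();r=R.from_quat(s['ee_rot'])
print(s['position'],s['gripper_width'],r.inv().apply(np.array([544.4,-78.6,165])-s['position']))
P=[]
for n in("scene","side","wrist"):
    im,d,c=cam(n);cv2.imwrite(f"pics/{n}2.png",im)
    W=cloud(d,c).reshape(-1,3);b=im.reshape(-1,3).astype(int);H=W[:,2]
    m=(b[:,2]-b[:,0]>40)&(H>43)&(H<80)&(np.hypot(W[:,0]-480,W[:,1]+51)<95);print(n,m.sum(),np.median(W[m],0))
    Q=W[(np.hypot(W[:,0]-544,W[:,1]+79)<28)&(abs(H-150)<4)];print('cap',len(Q),np.median(Q,0) if len(Q) else'',cv2.minEnclosingCircle(Q[:,:2].astype(np.float32)) if len(Q) else '')
```

```text
[479.44349136 -51.03764092 193.78100573] 0.0008389633565152199 [61.38684355 34.89979947 28.65374982]
scene 67 [543.52660441 -73.30595533  53.73038961]
cap 147 [543.41006951 -75.39853614 150.24863861] ((543.5855102539062, -78.88214874267578), 21.217945098876953)
side 42 [541.36205652 -84.33006825  54.42889523]
cap 206 [542.88763171 -80.91487744 150.11027315] ((544.43603515625, -79.73838806152344), 21.050752639770508)
wrist 0 [nan nan nan]
cap 3203 [544.83747393 -76.98783428 149.80110006] ((544.168701171875, -77.33985900878906), 19.969741821289062)
  return _methods._mean(a, axis=axis, dtype=dtype,
  ret = um.true_divide(
```

>>> nudge_tcp([
  {"pos":[20, 12, 0]},
  {"pos":[41, 24, 0]},
  {"pos":[61, 35, 0]},
  {"pos":[61, 35, 20]},
  {"pos":[61, 35, 34]},
  {"pos":[61, 35, 34]},
  {"pos":[61, 35, 34]},
])

```text
clock: 6.4
position: [544.7, -78.8, 160.9]
ee_rot: [0.998, 0.058, -0.0, 0.0]
contact_force: [-0.4, 0.6, 0.3]
gripper_width: 0.0
grasp_force: 0.0
```

>>> nudge_tcp([
  {"pos":[0, 0, 4]},
  {"pos":[0, 0, 8]},
  {"pos":[0, 0, 12]},
  {"pos":[0, 0, 15]},
  {"pos":[0, 0, 18]},
  {"pos":[0, 0, 20]},
  {"pos":[0, 0, 20]},
  {"pos":[0, 0, 20]},
  {"pos":[0, 0, 20]},
])

```text
clock: 7.3
position: [544.8, -78.7, 140.9]
ee_rot: [0.998, 0.058, 0.0, 0.0]
contact_force: [0.6, 0.0, 0.0]
gripper_width: 0.1
grasp_force: 0.0
```

Run:
```python
from h import *
for n in("scene","side"):
    im,d,c=cam(n)
    if n=="side":cv2.imwrite("pics/side3.png",cv2.resize(im[170:300,290:420],None,fx=4.5,fy=4.5))
    W=cloud(d,c).reshape(-1,3);H=W[:,2]
    rr=np.hypot(W[:,0]-544.4,W[:,1]+78.7);Q=W[(rr<20)&(rr>13)&(H>132)&(H<156)];print(n,np.percentile(Q[:,2],[10,50,75,90]))
s=arm.read_state();print(s['position'],s['contact_force'],s['clock'])
```

```text
scene [143.09504029 149.71490853 150.82089799 151.41557473]
side [142.95987249 149.49353002 150.34861039 151.10852884]
[544.74080498 -78.65590022 140.9920421 ] [-0.8454637  -0.96227416 -0.08623083] 7.4
```

View pics/side3.png

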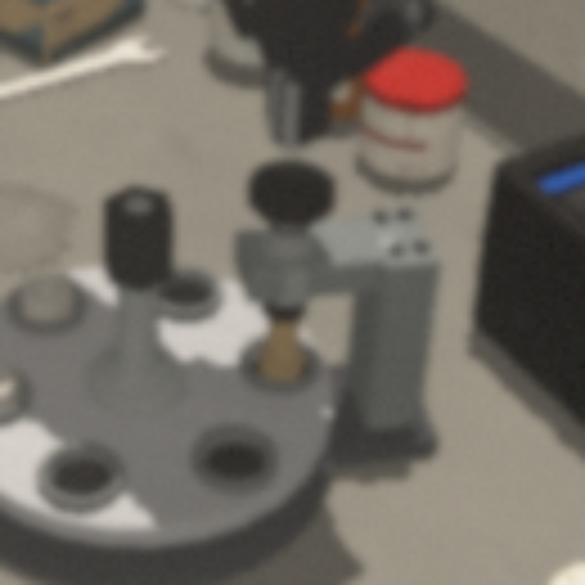

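The side crop shows fingertips at (300,135) clearly above the cap (290,185), which is untouched; measure the tip.

Run:
```python
from h import *
for n in("scene","side"):
    im,d,c=cam(n)
    W=cloud(d,c);H=W[...,2];rr=np.hypot(W[...,0]-544.4,W[...,1]+78.7)
    for lo in(153,165,180,200):
        m=(rr<70)&(H>lo)&(H<lo+12);Q=W[m];print(n,lo,m.sum(),Q.mean(0) if m.sum() else'',Q.min(0) if m.sum() else'',Q.max(0) if m.sum() else '')
    K=np.array(c["K"],float)
    for p in([544.7,-78.7,141],[544.4,-78.7,150]):print(p,cv2.projectPoints(np.array([p]),np.array(c["rvec"],float),np.array(c["tvec"],float),K,np.array(c["D"],float))[0].ravel())
```

```text
scene 153 0   
scene 165 15 [545.49561293 -73.16623303 175.0413805 ] [535.83616392 -75.59066084 172.7337769 ] [556.63364078 -71.07327046 176.826854  ]
scene 180 51 [541.44264065 -70.64026366 186.25816893] [533.58780727 -80.30721553 180.35079928] [555.54916316 -64.64628751 191.83282877]
scene 200 52 [540.43640309 -71.48022458 205.37662653] [532.99384757 -88.40826832 200.15787599] [555.37857223 -63.53389158 211.36145243]
[544.7, -78.7, 141] [325.32684456 157.95868587]
[544.4, -78.7, 150] [325.46267908 154.57618565]
side 153 0   
side 165 10 [541.09121511 -84.64618067 174.92960904] [534.88831285 -87.06803322 172.87782529] [552.24655512 -77.97946999 176.83073182]
side 180 72 [540.40617682 -85.37147506 186.16059774] [533.23946678 -94.98373168 180.45854556] [555.05464134 -66.36072501 191.90872535]
side 200 70 [538.80120694 -84.04958726 205.32630112] [532.67480766 -93.60129484 200.00518648] [552.90422791 -64.98168133 211.77679676]
[544.7, -78.7, 141] [354.18991399 213.96436293]
[544.4, -78.7, 150] [354.32339609 210.4018671 ]
```

Tips really stand ~32 mm above the reported TCP (seen in both views), so I go by contact force and the cameras.

>>> nudge_tcp([
  {"pos":[0, 0, 6]},
  {"pos":[0, 0, 12]},
  {"pos":[0, 0, 17]},
  {"pos":[0, 0, 17]},
  {"pos":[0, 0, 17]},
])

```text
clock: 8.0
position: [544.6, -78.7, 123.5]
ee_rot: [0.998, 0.058, -0.0, 0.0]
contact_force: [-0.3, -0.1, 0.2]
gripper_width: -0.0
grasp_force: 0.0
```

>>> nudge_tcp([
  {"pos":[0, 0, 2]},
  {"pos":[0, 0, 4]},
  {"pos":[0, 0, 6]},
  {"pos":[0, 0, 6]},
  {"pos":[0, 0, 6]},
])

```text
clock: 8.5
position: [544.7, -78.7, 118.3]
ee_rot: [0.998, 0.058, 0.0, 0.0]
contact_force: [-1.6, -0.1, 2.4]
gripper_width: -0.2
grasp_force: 1.5
```

>>> nudge_tcp([
  {"pos":[0, 0, 2]},
  {"pos":[0, 0, 4]},
  {"pos":[0, 0, 4]},
  {"pos":[0, 0, 4]},
])

```text
clock: 8.9
position: [544.7, -78.7, 114.0]
ee_rot: [0.998, 0.058, 0.0, 0.0]
contact_force: [-2.4, 0.8, 4.4]
gripper_width: 0.0
grasp_force: 2.4
```

Create m.py:
```python
from h import *
for n in("scene","side"):
    im,d,c=cam(n)
    W=cloud(d,c);H=W[...,2];rr=np.hypot(W[...,0]-544.4,W[...,1]+78.7)
    Q=W[(rr<21)&(H>120)&(H<240)]
    h=np.histogram(Q[:,2],np.arange(128,180,3));print(n,dict(zip(h[1].astype(int).tolist(),h[0].tolist())))
s=arm.read_state();print(s['position'],s['contact_force'],s['clock'],s['joints'])
```

```bash
python3 m.py
```

```text
scene {128: 0, 131: 0, 134: 8, 137: 17, 140: 17, 143: 50, 146: 39, 149: 9, 152: 10, 155: 12, 158: 13, 161: 9, 164: 15, 167: 11, 170: 15, 173: 12, 176: 14}
side {128: 0, 131: 0, 134: 8, 137: 21, 140: 20, 143: 75, 146: 45, 149: 8, 152: 10, 155: 23, 158: 17, 161: 16, 164: 19, 167: 16, 170: 18, 173: 17, 176: 16}
[544.74847115 -78.65009607 114.02386421] [-1.00767206  0.12432466  4.39483246] 9.0 [ 1.51246975e-01  3.37644690e-01 -2.97923168e-01  1.13326243e-04
 -9.34926317e-01  1.53581122e+00]
```

Create m2.py:
```python
from h import *
for n in("scene","side"):
    im,d,c=cam(n)
    W=cloud(d,c);H=W[...,2];rr=np.hypot(W[...,0]-544.4,W[...,1]+78.7)
    k=(rr<20)&(H>128)&(H<155)
    # cap top: points where local surface is level
    gy=np.abs(np.roll(H,-1,0)-H);gx=np.abs(np.roll(H,-1,1)-H)
    t=k&(gy<1)&(gx<1);print(n,t.sum(),np.percentile(H[t],[25,50,75]).round(2))
    if n=="side":cv2.imwrite("pics/side_m.png",cv2.resize(im[170:290,300:420],None,fx=5,fy=5,interpolation=2))
s=arm.read_state();print(s['position'],s['contact_force'],s['clock'])
```

```bash
python3 m2.py
```

```text
scene 23 [145.5  145.93 146.53]
side 35 [145.63 145.87 146.31]
[544.7505824  -78.68868594 113.97481102] [-2.71020879  0.7927859   4.96255349] 9.1
```

>>> nudge_tcp([
  {"pos":[0, 0, 2]},
  {"pos":[0, 0, 4]},
  {"pos":[0, 0, 4]},
  {"pos":[0, 0, 4]},
])

```text
clock: 9.5
position: [544.8, -78.7, 110.8]
ee_rot: [0.998, 0.058, 0.0, 0.0]
contact_force: [-3.1, 1.0, 8.9]
gripper_width: -0.5
grasp_force: 4.8
```

```bash
python3 m2.py
```

```text
scene 25 [142.49 142.73 142.99]
side 38 [142.38 142.62 142.94]
[544.80981093 -78.70146986 110.90210337] [-2.59455239  1.75269525 10.07256989] 9.6
```

>>> nudge_tcp([
  {"pos":[0, 0, 2]},
  {"pos":[0, 0, 4]},
  {"pos":[0, 0, 5]},
  {"pos":[0, 0, 5]},
  {"pos":[0, 0, 5]},
])

```text
clock: 10.1
position: [544.8, -78.7, 106.6]
ee_rot: [0.998, 0.058, 0.0, 0.0]
contact_force: [-5.6, 2.0, 13.8]
gripper_width: -0.0
grasp_force: 6.7
```

```bash
python3 m2.py
```

```text
scene 22 [138.43 138.75 139.12]
side 32 [137.97 138.35 138.59]
[544.83526234 -78.7109892  106.66857127] [-4.3692635   2.06963712 13.62933847] 10.2
```

View pics/side_m.png

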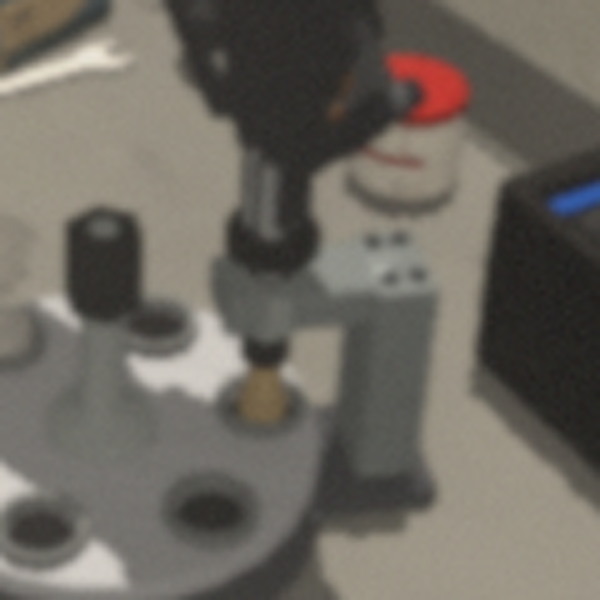

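The cap (272,240) sits low over the sleeve with the pad on the barb (262,395). Travel is about 11.7 mm at 13.7 N, matching the expected 14 N.

>>> nudge_tcp([
  {},
  {},
  {},
])

```text
clock: 10.5
position: [544.8, -78.7, 106.7]
ee_rot: [0.998, 0.058, 0.001, 0.0]
contact_force: [-3.8, 2.5, 12.6]
gripper_width: 0.3
grasp_force: 6.7
```

```bash
python3 -c "
from bench import arm
print(arm.job_done())"
```

```text
the job is handed in; nothing more can be done
None
```

The job is handed in, verdict not shown: the barb is under the press and the arm holds the cap down about 11.7 mm at roughly 13 N; the nuts were in their nests when last seen after the turn, and the arm never went near the filter, spanner or multitool.

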